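Index the carving turntable four clicks and lock it

TASK

Index the carving turntable to the trefoil's next leaf: with a fingertip push the dial's upright peg clockwise (seen from above) exactly four clicks from where it stands, never going past, and leave it settled in the fourth click. Then push the tab of the locking bolt fully in towards the dial to lock it. Push gently, do not pinch the peg or the tab, and leave everything else on the bench as it lies.

Things in the scene. Friction and masses are not known exactly. Their poses are not given: they have to be found in the camera images.
- stand: grey indexing turntable for carving, bolted to the bench: base 190 x 190 mm, 28 mm high, with a 60 mm wide arm for the locking bolt out to 175 mm along its +y. The origin is on the bench, exactly under the dial's vertical turning axis; z up; x and y along the sides of the base.
- dial_top (a point): centre of the flat top of the round aluminium click-stop dial, on its vertical turning axis, 45 mm above the bench. The dial is 164 mm across, with 12 dark tick marks at its rim; a wooden trefoil rosette, 68 mm across, sits in its middle and rises to 63 mm above the bench.
- dial (a joint): turn of the dial (rad), growing clockwise seen from above. 12 clicks to the turn, one click = 0.5236; it rests at whole clicks and starts at 0, 1, 2 or 3 of them. At 0 the peg is on the stand's -x side. A click takes about 4 to 8 N at the peg: it resists up to half-way, then jumps ahead of the fingertip to the next rest and stays there.
- peg (a point): the plain upright steel finger peg near the rim of the dial, round, 14 mm across, standing 66 mm from the turning axis, from the dial's top (45 mm above the bench) up to 79 mm above the bench. The point is on the peg's axis, 62 mm above the bench.
- bolt (a joint): travel (m) of the locking bolt towards the dial's axis, along the stand's -y: 0 as it starts (drawn out), 0.014 fully in against its stop. It stays where it is left and takes about 3 N to slide. It goes in only when the dial rests in a click, and then locks the dial.
- tab (a point): the upright steel thumb tab of the locking bolt, 24 mm wide along the stand's x, 8 mm thick along its y, from 39 to 73 mm above the bench (two 10 mm guide rails, top 38 mm above the bench, flank the bolt). The point is in its middle, 58 mm above the bench; at travel 0 it lies 115 mm from the turning axis along the stand's +y.
- gouge_a: bystander, to be left alone: a carving gouge with pale wooden handle, 235 mm long, 22 mm thick, lying beyond the turntable; the origin is under the joint of handle and blade
- gouge_b: bystander, to be left alone: a shorter gouge with dark wooden handle, 205 mm long, 24 mm thick, lying on the bench to the right of the turntable; the origin is under the joint of handle and blade
- gouge_c: bystander, to be left alone: a narrow gouge, 235 mm long, 20 mm thick, lying on the left of the bench towards the robot; the origin is under the joint of handle and blade
- mallet: bystander, to be left alone: a wooden mallet lying on its side, head 100 x 65 x 75 mm, handle 170 mm; the origin is under the joint of handle and head
- oil_jar: bystander, to be left alone: a small round amber jar with white lid, 56 mm across, 75 mm tall; the origin is the centre of its underside
- cup: bystander, to be left alone: a white cup, 72 mm across, 85 mm tall; the origin is the centre of its underside
- stone: bystander, to be left alone: a grey sharpening stone, 150 x 50 x 25 mm, lying flat; the origin is the centre of its underside

How it is judged:
On the way, in this order (a step that is already met when the one before it is completed fails the run):
1. the dial has been turned four clicks clockwise and rests there, the bolt still out (distance of peg from where it was at the start of the episode between 0.1094 and 0.1186 m and value of joint dial between 1.85 and 3.9 rad and velocity of joint dial between -0.1 and 0.1 rad/s and value of joint bolt below 0.005 m), for 0.2 s.
2. the locking bolt is pushed in (value of joint bolt above 0.0115 m), for 0.1 s.
At the end, for the whole second after the job is handed in: The dial rests four clicks (120 degrees, within 8) clockwise of where it started and the bolt is in by at least 11.5 of its 14 mm (distance of peg from where it was at the start of the episode between 0.1094 and 0.1186 m and value of joint dial between 1.85 and 3.9 rad and velocity of joint dial between -0.1 and 0.1 rad/s and value of joint bolt above 0.0115 m); the robot touches nothing.
It fails at once if the dial is turned past the fourth click (almost to a fifth) (distance of peg from where it was at the start of the episode above 0.1262 m).
It fails at once if the turntable, peg or tab is pushed with more than 35 N (contact force between anything else and stand above 35 N).
It fails at once if the peg is taken between the fingers (horizontal distance between the grasp point and peg below 0.011 m and height (world z) of the grasp point below 0.077 m).
It fails at once if the tab is taken between the fingers (horizontal distance between the grasp point and tab below 0.009 m and height (world z) of the grasp point below 0.071 m).
It fails at once if a bystander is pushed, lifted or carried by more than 25 mm (distance of any of gouge_a, gouge_b, gouge_c, mallet, oil_jar, cup, stone from where it was at the start of the episode above 0.025 m).
It also fails if it takes over 64 s, if anything falls off the work surface, if the arm or the gripper's body presses on something with over 40 N, if the wrist force passes 120 N, or if a joint passes its speed limit or range.

ROBOT

A 6-joint arm with a two-finger parallel gripper is mounted at the origin on the work surface. World frame = base frame: x ahead of the robot, y to its left, z up, the work surface at z = 0. Lengths are in m, angles in rad, forces in N, time in s.
With the tool pointing down it reaches from about 0.25 to 0.775 m from the base axis. Payload 4 kg.
Tool frame: the origin (TCP) lies between the finger pads; the fingertips stand 17 mm ahead of it and the grasp point (between the pads) lies 2 mm behind it (ctrl.tips_ahead is the distance from the TCP to the fingertips, in m); z points along the fingers, y is the line along which they close (so a half turn about z gives the same grasp; the last joint's range is limited). The gripper opens to 94 mm and grips with 3 to 60 N. Pads are 16 mm wide; open, the fingers measure 119 mm over their backs; the gripper's body (75 mm by 177 mm) begins 78 mm behind the grasp point.
Start: joints at [1.196, 0.087, 1.371, -0, 1.684, -0.103], TCP at [0.148, 0.53, 0.223] pointing down, gripper open.
Joint ranges: [-3.1, 3.1], [-0.76, 2.03], [0.27, 2.55], [-1.08, 4.22], [0.17, 2.65], [-2.57, 2.57]. Speed limits (rad/s): [2.79, 2.79, 3.14, 3.14, 3.14, 3.14].

INTERFACE

Orientations are given as a 3x3 rotation matrix whose columns are the frame's x, y, z axes.
In Python, from bench import monitor, vision, ctrl gives the robot as it stands.
- The arm moves only by the tool send_rows, never from a script. Its argument "motion" is a list that holds one entry, the list of rows, each a list of 5 numbers: the shift along the tool's x, y, z in m, then the turn about the tool's z in degrees, then the opening, from 0 (shut) to 1 (fully open). In form: [[[dx, dy, dz, yaw, hand], ...]]. A call has 1 to 5 rows; each row shifts and turns the commanded pose from where the row before left it, along the tool's axes as they then stand; what a row does not reach is not made up. A row lasts 1/12 s, in which the tool goes at most 41.7 mm and 7.16 degrees, less where a joint would pass 70% of its speed; a pose out of reach is approached as far as the arm can. A call with a gripper value outside its range is refused whole. The fingers move at their own pace and stop on an object; the grip force is fixed at half the most. Time passes only in rows, so rows that do not move let the fingers close. It gives the time, the measured TCP pose, the force, the opening and the grip force at its end, in the units of the state.
- monitor.get_state(): the state, without advancing time (a new reading comes with each control period).
- vision.grab_frame(name): name is "side" or "top" or "wrist"; returns a dict with "frame" (400x640x3 uint8, red, green, blue), "depth" (400x640 float32, m along the optical axis (not along the pixel's ray), 0 where there is no reading), "fx", "fy", "cx", "cy" (pixels), "view" (4x4, takes a point from world to camera coordinates); the wrist camera has in their place "tool_from_camera" (4x4, takes a point from camera to tool coordinates, whose origin is the TCP and whose axes are the flange's). Camera axes: x right, y down, z forward; pixel columns grow to the right and rows downward; lengths in m; the calibration is good to about 2 mm. The wrist camera is an equidistant fisheye: a pixel r from the principal point sees the ray r / f radians off the axis. A picture is of the moment at which its call begins: read the wrist's pose just before it.
- ctrl.hand_in(): hands the job in; it is judged then, once.
The state is a dict: "clock": time; "qpos": joint angles; "qd": joint speeds; "joint_efforts": joint torques, N m; "eef_pos": TCP position; "eef_rot": TCP orientation; "contact_force": force on the tool from outside, world axes, zero at the start; "torque": the same for the moment, N m; "grip_width": finger opening in m; "gripper_force": force on a finger pad.
Only numpy, scipy, OpenCV 4.12 (cv2) and the standard library are available. Lean on these libraries where they do the work, as an engineer would, in place of code of your own. Each camera call takes 0.05 s, during which the arm holds its last target. There are 200 camera calls.

## Working session

There is one attempt and no reset: what is moved stays moved. The work goes in short steps, Python scripts to look and compute and a tool call to move; the robot and the scene stay as the last step left them, time stands still between calls to the robot, and variables do not carry over. Pictures are saved under pics/ and viewed, at most 10 in all, crops included, and the job is handed in when it is done.

Besides the shell and the picture viewer there is one more tool, called as name(argument=value, ...) on one line, values as JSON. send_rows: Moves the arm, as the interface text tells. Its arguments: {"type":"object","properties":{"motion":{"type":"array"}},"required":["motion"]}

```bash
mkdir -p pics; python3 - <<'E'
from bench import monitor, vision, ctrl
import cv2,numpy as np
s=monitor.get_state();print(s['clock'],s['eef_pos'],np.round(s['eef_rot'],3).tolist(),s['grip_width'],ctrl.tips_ahead)
for n in("top","side"):
    d=vision.grab_frame(n);cv2.imwrite(f'pics/{n}0.png',d['frame'][:,:,::-1]);np.savez(f'{n}0.npz',**d)
    print(n,d['fx'],d['cx'],d['cy'],np.round(d['view'],3).tolist())
E
```

```text
0.0 [0.14747232 0.52933222 0.22131389] [[-0.963, 0.268, -0.001], [0.268, 0.963, -0.002], [0.0, -0.002, -1.0]] 0.09385053783395567 0.017
top 369.06923414865696 325.0399805196323 195.79894459484817 [[-0.005, -1.0, -0.017, 0.022], [-0.986, 0.008, -0.169, 0.527], [0.169, 0.016, -0.985, 1.205], [0.0, 0.0, 0.0, 1.0]]
side 471.45103315184696 319.78156856200565 204.43222368560248 [[0.91, -0.415, 0.007, -0.484], [-0.262, -0.588, -0.765, 0.179], [0.322, 0.694, -0.644, 1.199], [0.0, 0.0, 0.0, 1.0]]
```

View pics/top0.png

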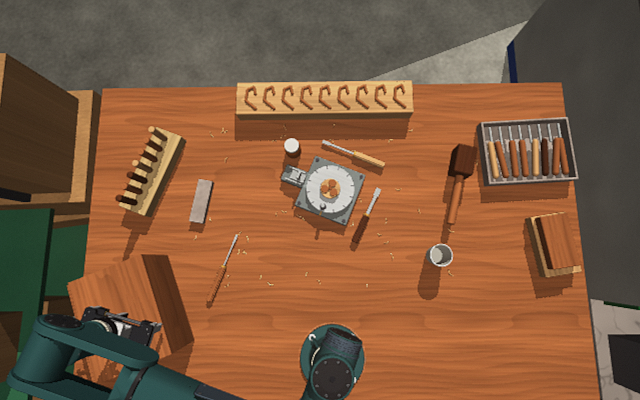

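The turntable is at about (332,188), with the bolt arm to its left (tab about (293,176)) and the peg near (323,207). Next I'll measure from the depth image.

```bash
cat > h.py <<'E'
import numpy as np,cv2
def cloud(d):
    v,u=np.mgrid[:400,:640]; z=d['depth']
    c=np.stack([(u-d['cx'])/d['fx']*z,(v-d['cy'])/d['fy']*z,z],-1)
    V=d['view'];w=(c-V[:3,3])@V[:3,:3]
    w[z<=0]=np.nan; return w
E
python3 - <<'E'
from h import *
ims=[]
for n,(u0,v0,u1,v1) in {'top':(270,140,390,230),'side':(200,130,440,310)}.items():
    d=np.load(n+'0.npz');w=cloud(d);f=d['frame'][:,:,::-1]
    if n=='top': g=np.array([w[188,345,0],w[188,345,1]]);print('guess',w[188,345])
    m=(abs(w[...,2]-.045)<.003)&(np.hypot(w[...,0]-g[0],w[...,1]-g[1])<.13)
    P=w[m][:,:2].astype(np.float32);c,r=cv2.minEnclosingCircle(P);print(n,'dial',c,r,len(P))
    for it in range(3):
        m2=np.hypot(*(P-c).T)<.086;c,r=cv2.minEnclosingCircle(P[m2])
    print(c,r)
    m=(w[...,2]>.05)&(np.hypot(w[...,0]-g[0],w[...,1]-g[1])<.15)
    k,lab,st,ce=cv2.connectedComponentsWithStats(m.astype(np.uint8))
    for i in range(1,k):
        q=w[lab==i];print(n,ce[i],len(q),q.mean(0).round(4),q.max(0).round(4),q.min(0).round(4),'r',np.hypot(*(q.mean(0)[:2]-c)).round(4))
    # base rectangle
    m=(abs(w[...,2]-.028)<.004)&(np.hypot(w[...,0]-g[0],w[...,1]-g[1])<.2)
    print('base',len(w[m]),cv2.minAreaRect(w[m][:,:2].astype(np.float32)))
    ims.append(cv2.resize(f[v0:v1,u0:u1],(400,300),interpolation=cv2.INTER_CUBIC) )
cv2.imwrite('pics/c0.png',np.hstack(ims))
E
```

```text
guess [ 0.55379918 -0.04937193  0.04118752]
top dial (0.5524991154670715, 0.0006928759976290166) 0.08189525455236435 1044
(0.5524991154670715, 0.0006928759976290166) 0.08189525455236435
top [317. 169.] 1 [0.6186 0.0455 0.0515] [0.6186 0.0455 0.0515] [0.6186 0.0455 0.0515] r 0.0799
top [320.33333333 169.        ] 3 [0.6187 0.0342 0.0509] [0.6224 0.0353 0.0515] [0.615  0.0319 0.0501] r 0.0742
top [324.5 168.5] 2 [0.6204 0.0199 0.0504] [0.6222 0.0216 0.0504] [0.6186 0.0182 0.0504] r 0.0706
top [331. 168.] 1 [ 0.6217 -0.0023  0.0514] [ 0.6217 -0.0023  0.0514] [ 0.6217 -0.0023  0.0514] r 0.0693
top [334. 168.] 1 [ 0.6217 -0.0125  0.0508] [ 0.6217 -0.0125  0.0508] [ 0.6217 -0.0125  0.0508] r 0.0705
top [323. 170.] 1 [0.6146 0.025  0.053 ] [0.6146 0.025  0.053 ] [0.6146 0.025  0.053 ] r 0.0667
top [341. 171.] 1 [ 0.6112 -0.0363  0.05  ] [ 0.6112 -0.0363  0.05  ] [ 0.6112 -0.0363  0.05  ] r 0.0694
top [316. 173.] 1 [0.6048 0.049  0.0508] [0.6048 0.049  0.0508] [0.6048 0.049  0.0508] r 0.0712
top [321. 173.] 1 [0.6046 0.0319 0.0512] [0.6046 0.0319 0.0512] [0.6046 0.0319 0.0512] r 0.0607
top [
[... 6129 characters left out ...]

side dial (0.5511196255683899, -0.0018478735582903028) 0.08349065482616425 1160
(0.5511196255683899, -0.0018478735582903028) 0.08349065482616425
side [328. 174.] 1 [0.6005 0.0923 0.0761] [0.6005 0.0923 0.0761] [0.6005 0.0923 0.0761] r 0.1063
side [302.89583333 199.6875    ] 48 [0.489  0.0213 0.0675] [0.497  0.0318 0.081 ] [0.4833 0.0149 0.0514] r 0.0662
side [325.82098765 202.42901235] 324 [ 0.5474 -0.0066  0.059 ] [0.5832 0.0289 0.0676] [ 0.5163 -0.0356  0.05  ] r 0.006
side [348. 211.] 1 [ 0.5925 -0.0567  0.0506] [ 0.5925 -0.0567  0.0506] [ 0.5925 -0.0567  0.0506] r 0.0687
base 1161 ((0.5613203644752502, -0.005142867565155029), (0.3108188509941101, 0.28702375292778015), 68.23712158203125)
```

View pics/c0.png

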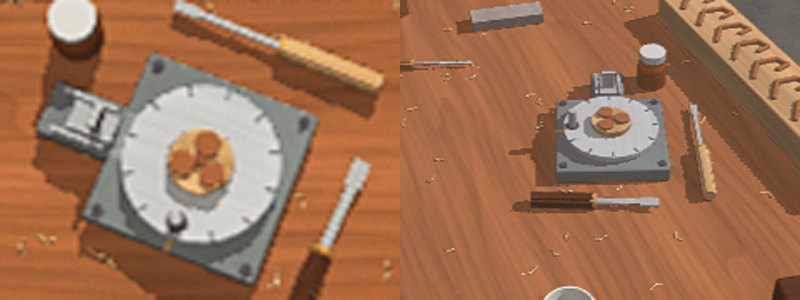

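The peg is at about (0.491, 0.025), the dial's axis at about (0.552, 0.000), and the stand is yawed about -21.5°, so the peg is at click 0. I'll close the hand, go behind the peg, and push along tool +x while yawing with the dial.

send_rows(motion=[[[-0.026,-0.0236,0,0,0],[-0.026,-0.0236,0,0,0],[-0.026,-0.0236,0,0,0],[-0.026,-0.0236,0,0,0],[-0.026,-0.0236,0,0,0]]])

```text
clock: 0.52
eef_pos: [0.2414, 0.3797, 0.2219]
eef_rot: [[-0.964, 0.268, -0.001], [0.268, 0.964, -0.001], [0.0, -0.001, -1.0]]
contact_force: [1.0, -0.0, 1.0]
grip_width: 0.0642
gripper_force: 0.0
```

send_rows(motion=[[[-0.026,-0.0236,0,0,0],[-0.026,-0.0236,0,0,0],[-0.026,-0.0236,0,0,0],[-0.026,-0.0236,0,0,0],[-0.026,-0.0236,0,0,0]]])

```text
clock: 0.93
eef_pos: [0.335, 0.231, 0.2221]
eef_rot: [[-0.963, 0.268, -0.0], [0.268, 0.963, -0.0], [0.0, -0.0, -1.0]]
contact_force: [0.9, 0.3, 0.1]
grip_width: 0.0306
gripper_force: 0.0
```

send_rows(motion=[[[-0.026,-0.0236,0,0,0],[-0.026,-0.0236,0,0,0],[-0.026,-0.0236,0,0,0],[-0.026,-0.0236,0,0,0],[-0.026,-0.0236,0,0,0]]])

```text
clock: 1.35
eef_pos: [0.4286, 0.0824, 0.2221]
eef_rot: [[-0.963, 0.269, -0.0], [0.269, 0.963, 0.0], [0.0, 0.0, -1.0]]
contact_force: [0.4, 0.2, -0.1]
grip_width: 0.0008
gripper_force: 0.0
```

send_rows(motion=[[[-0.026,-0.0236,0,0,0],[-0.026,-0.0236,0,0,0],[-0.026,-0.0236,0,0,0],[0,0,0,7,0],[0,0,0,7,0]]])

```text
clock: 1.77
eef_pos: [0.4848, -0.0069, 0.2213]
eef_rot: [[-0.865, 0.502, -0.002], [0.502, 0.865, 0.0], [0.002, -0.001, -1.0]]
contact_force: [0.1, 0.3, -0.8]
grip_width: 0.0006
gripper_force: 0.0
```

send_rows(motion=[[[0,0,0,7,0],[0,0,0,7,0],[0,0,0,7,0],[0,0,0,7,0],[0,0,0,7,0]]])

```text
clock: 2.18
eef_pos: [0.4841, -0.005, 0.2218]
eef_rot: [[-0.424, 0.906, -0.001], [0.906, 0.424, 0.0], [0.001, -0.001, -1.0]]
contact_force: [0.2, -0.0, 0.2]
grip_width: 0.0007
gripper_force: 0.0
```

send_rows(motion=[[[0,0,0,7,0],[0,0,0,7,0],[0,0,0,7,0],[0,0,0.02,0,0],[0,0,0.02,0,0]]])

```text
clock: 2.6
eef_pos: [0.4852, -0.0051, 0.183]
eef_rot: [[-0.077, 0.997, 0.003], [0.997, 0.077, -0.0], [-0.001, 0.003, -1.0]]
contact_force: [0.2, 0.1, -0.7]
grip_width: 0.0004
gripper_force: 0.0
```

```bash
python3 - <<'E'
from bench import monitor, vision
import numpy as np,cv2
s=monitor.get_state();print(s['clock'],s['eef_pos'],np.degrees(np.arctan2(s['eef_rot'][1][0],s['eef_rot'][0][0])),s['qpos'],s['contact_force'])
d=vision.grab_frame('wrist');np.savez('w1.npz',eef=s['eef_pos'],R=s['eef_rot'],**d);print(d['fx'],d['cx'],d['cy'],np.round(d['tool_from_camera'],4).tolist())
cv2.imwrite('pics/w1.png',d['frame'][:,:,::-1])
E
```

```text
2.6 [ 0.48519118 -0.00512119  0.18300206] 94.4149204431433 [-1.27514338e-01 -4.87671783e-02  1.58711204e+00  6.50576359e-05
  1.60028994e+00 -2.04568003e-01] [ 0.17993477  0.09722485 -0.69986426]
309.70691628693146 319.59728987802924 203.52164363548638 [[-0.0007, -0.9704, -0.2416, 0.0714], [1.0, -0.0008, 0.0001, 0.0001], [-0.0003, -0.2416, 0.9704, -0.1623], [0.0, 0.0, 0.0, 1.0]]
```

View pics/w1.png

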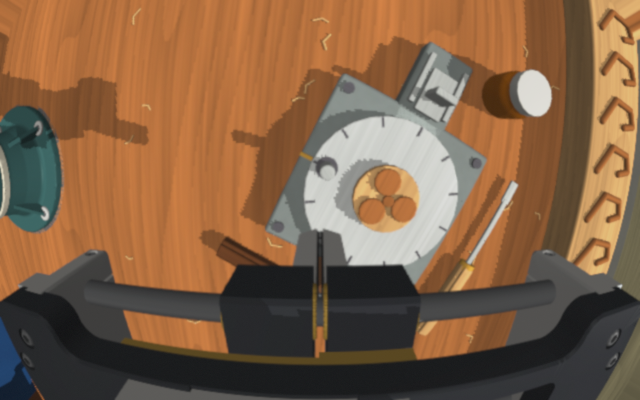

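The wrist view shows the peg at (325,168), the tab at about (438,95) and the rosette centre at about (387,198). I'll refine the positions from this nearer view.

```bash
cat >> h.py <<'E'
def wcloud(d):
    v,u=np.mgrid[:400,:640].astype(float); x=(u-d['cx'])/d['fx'];y=(v-d['cy'])/d['fy'];r=np.hypot(x,y)
    k=np.tan(np.minimum(r,1.4))/np.maximum(r,1e-9);z=d['depth']
    c=np.stack([x*k*z,y*k*z,z,np.ones_like(z)],-1)@d['tool_from_camera'].T
    w=c[...,:3]@d['R'].T+d['eef'];w[z<=0]=np.nan;return w
def meas(d):
    w=wcloud(d);g=np.array([.552,0])
    rr=np.hypot(w[...,0]-g[0],w[...,1]-g[1]);az=np.degrees(np.arctan2(w[...,1]-g[1],w[...,0]-g[0]))
    far=(rr>.04)
    for nm,m in {'peg':(w[...,2]>.066)&(w[...,2]<.085)&(rr>.045)&(rr<.085),'tab':(w[...,2]>.06)&(w[...,2]<.08)&(rr>.095)&(rr<.13)&(az>40)&(az<100)}.items():
        k,lab,st,ce=cv2.connectedComponentsWithStats(m.astype(np.uint8))
        for i in range(1,k):
            if st[i,4]<8: continue
            q=w[lab==i];q=q[q[:,2]>np.percentile(q[:,2],50)];print(nm,ce[i].round(),len(q),np.median(q,0).round(4),cv2.minAreaRect(q[:,:2].astype(np.float32)),'az',np.median(az[lab==i]).round(1))
    return w
E
python3 - <<'E'
from h import *
d=np.load('w1.npz');w=meas(d)
m=(abs(w[...,2]-.045)<.006)&(np.hypot(w[...,0]-.552,w[...,1])<.095)
k,lab,st,ce=cv2.connectedComponentsWithStats(m.astype(np.uint8));i=1+st[1:,4].argmax()
c,_=cv2.findContours((lab==i).astype(np.uint8),cv2.RETR_EXTERNAL,cv2.CHAIN_APPROX_NONE);c=c[0][:,0]
P=w[c[:,1],c[:,0]][:,:2]
from scipy.optimize import least_squares
print(least_squares(lambda p:np.hypot(P[:,0]-p[0],P[:,1]-p[1])-.082,[.552,0],loss='soft_l1',f_scale=.001).x)
m=(w[...,2]>.056)&(w[...,2]<.07)&(np.hypot(w[...,0]-.552,w[...,1])<.045);print('rosette',cv2.minEnclosingCircle(w[m][:,:2].astype(np.float32)))
for u,v in [(343,84),(475,162),(278,226),(325,168),(438,92)]:print(u,v,w[v,u].round(4))
E
```

```text
peg [327. 171.] 107 [0.4893 0.0288 0.0792] ((0.489693820476532, 0.028694501146674156), (0.011712820269167423, 0.012482560239732265), 48.43873977661133) az 155.0
tab [445.  96.] 146 [0.594  0.1091 0.0732] ((0.5943312644958496, 0.1091090589761734), (0.007978623732924461, 0.023956310003995895), 69.2720718383789) az 69.5
[0.5508477  0.00406433]
rosette ((0.5505362749099731, 0.003056120127439499), 0.03392660245299339)
343 84 [0.5004 0.1132 0.0283]
475 162 [0.655  0.0485 0.031 ]
278 226 [ 0.4436 -0.0403  0.0305]
325 168 [0.4875 0.0319 0.0792]
438 92 [0.5846 0.1108 0.0737]
```

send_rows(motion=[[[0,0,0.022,-3,0],[0,0,0.022,0,0],[0,0,0.022,0,0],[0,0,0.022,0,0],[0,0,0.016,0,0]]])

```text
clock: 3.07
eef_pos: [0.4832, -0.0049, 0.0764]
eef_rot: [[-0.129, 0.992, -0.003], [0.992, 0.129, 0.0], [0.001, -0.003, -1.0]]
contact_force: [-0.1, 1.0, -0.8]
grip_width: 0.0001
gripper_force: 0.0
```

send_rows(motion=[[[0,0,0,0,0],[0.00575,0.00025,0,5,0],[0.00345,9e-05,0,3,0],[0.00345,9e-05,0,3,0],[0.00345,9e-05,0,3,0]]])

```text
clock: 3.48
eef_pos: [0.4849, 0.011, 0.0799]
eef_rot: [[0.117, 0.993, 0.001], [0.993, -0.117, -0.0], [-0.0, 0.001, -1.0]]
contact_force: [-0.7, -4.1, 0.2]
grip_width: -0.0001
gripper_force: 2.5
```

send_rows(motion=[[[0.00345,9e-05,0,3,0],[0.00345,9e-05,0,3,0],[0.00345,9e-05,0,3,0],[0,0,0,0,0]]])

```text
clock: 3.82
eef_pos: [0.4868, 0.0204, 0.0799]
eef_rot: [[0.269, 0.963, 0.001], [0.963, -0.269, -0.002], [-0.002, 0.002, -1.0]]
contact_force: [-1.8, -2.4, 0.2]
grip_width: 0.0005
gripper_force: 1.7
```

send_rows(motion=[[[0.00345,9e-05,0,3,0],[0.00345,9e-05,0,3,0],[0.00345,9e-05,0,3,0]]])

```text
clock: 4.07
eef_pos: [0.4906, 0.0311, 0.0797]
eef_rot: [[0.417, 0.909, 0.002], [0.909, -0.417, 0.001], [0.001, 0.001, -1.0]]
contact_force: [-0.8, -0.5, -0.7]
grip_width: 0.0008
gripper_force: 0.0
```

send_rows(motion=[[[0.00345,9e-05,0,3,0],[0,0,0,0,0]]])

```text
clock: 4.23
eef_pos: [0.4921, 0.0347, 0.0795]
eef_rot: [[0.462, 0.887, 0.002], [0.887, -0.462, 0.001], [0.002, 0.001, -1.0]]
contact_force: [0.8, 0.6, -0.1]
grip_width: 0.0004
gripper_force: 0.0
```

```bash
cat >> h.py <<'E'
def look(n,save=None):
    from bench import monitor, vision
    s=monitor.get_state();d=dict(vision.grab_frame('wrist'));d['R']=np.array(s['eef_rot']);d['eef']=np.array(s['eef_pos'])
    p=d['eef']-[.5507,.0035,0];a=d['R'][:,0]
    print(s['clock'],d['eef'].round(4),'phi',np.degrees(np.arctan2(p[1],p[0])).round(1),'R',np.hypot(*p[:2]).round(4),'xang',np.degrees(np.arctan2(a[1],a[0])).round(1),'F',np.round(s['contact_force'],1))
    w=meas(d)
    if save: cv2.imwrite(f'pics/{n}.png',d['frame'][:,:,::-1])
E
python3 -c "from h import *;look('w2',1)"
```

```text
4.2333 [0.4921 0.0347 0.0795] phi 152.0 R 0.0664 xang 62.5 F [ 0.8  0.6 -0.1]
peg [332. 207.] 284 [0.5105 0.0556 0.0792] ((0.5104873180389404, 0.055714089423418045), (0.012064480222761631, 0.013193944469094276), 66.78003692626953) az 126.0
peg [320. 237.] 239 [0.4959 0.0434 0.0817] ((0.49612563848495483, 0.04405292868614197), (0.002674556104466319, 0.024578336626291275), 61.84048843383789) az 141.8
tab [417.  60.] 352 [0.5934 0.1095 0.0732] ((0.5939361453056335, 0.10931067913770676), (0.00801129825413227, 0.023319579660892487), 67.94159698486328) az 69.8
```

View pics/w2.png

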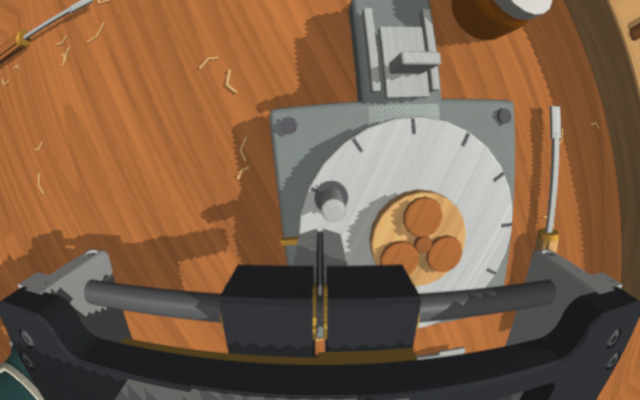

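The peg at (332,207) is one click (30°) along. I'll push the second and third clicks the same way.

send_rows(motion=[[[0.00345,9e-05,0,3,0],[0.00345,9e-05,0,3,0],[0.00345,9e-05,0,3,0],[0.00345,9e-05,0,3,0],[0.00345,9e-05,0,3,0]]])

```text
clock: 4.7
eef_pos: [0.4999, 0.0468, 0.079]
eef_rot: [[0.677, 0.736, -0.004], [0.736, -0.677, -0.003], [-0.005, -0.001, -1.0]]
contact_force: [-4.9, -4.0, 2.8]
grip_width: 0.0005
gripper_force: 2.8
```

send_rows(motion=[[[0.00345,9e-05,0,3,0],[0.00345,9e-05,0,3,0],[0.00345,9e-05,0,3,0],[0.00345,9e-05,0,3,0],[0.00345,9e-05,0,3,0]]])

```text
clock: 5.12
eef_pos: [0.5147, 0.0592, 0.079]
eef_rot: [[0.844, 0.536, 0.0], [0.536, -0.844, 0.0], [0.001, -0.0, -1.0]]
contact_force: [0.2, 0.5, 0.5]
grip_width: 0.0003
gripper_force: 0.0
```

```bash
python3 -c "from h import *;look('w3')"
```

```text
5.1167 [0.5147 0.0592 0.079 ] phi 122.9 R 0.0664 xang 32.4 F [0.2 0.5 0.5]
peg [330. 212.] 282 [0.5373 0.0677 0.0792] ((0.5373334884643555, 0.06767117977142334), (0.011864152736961842, 0.012053268030285835), 38.293426513671875) az 101.2
peg [320. 237.] 243 [0.5213 0.0651 0.0815] ((0.5219775438308716, 0.06540730595588684), (0.00285241543315351, 0.024587824940681458), 32.64548110961914) az 114.4
tab [323.  86.] 342 [0.594  0.1093 0.0733] ((0.5944361090660095, 0.10931675881147385), (0.007650342769920826, 0.023168692365288734), 66.16626739501953) az 69.0
```

```bash
python3 -c "from h import *;look('w3')"
```

```text
5.1667 [0.5152 0.0595 0.079 ] phi 122.4 R 0.0663 xang 32.3 F [0.1 0.3 0.5]
peg [335. 203.] 281 [0.5437 0.0689 0.0791] ((0.5439693927764893, 0.06898120790719986), (0.012498807162046432, 0.012537781149148941), 31.681476593017578) az 96.1
peg [319. 237.] 237 [0.5219 0.0655 0.0815] ((0.5224994421005249, 0.06569147109985352), (0.002907600486651063, 0.024650778621435165), 32.09645080566406) az 114.1
tab [322.  87.] 341 [0.5938 0.1093 0.0733] ((0.5943027138710022, 0.10922757536172867), (0.007454004604369402, 0.023052610456943512), 67.5090560913086) az 69.0
```

send_rows(motion=[[[0.00345,9e-05,0,3,0],[0.00345,9e-05,0,3,0],[0.00345,9e-05,0,3,0],[0.00345,9e-05,0,3,0],[0.00345,9e-05,0,3,0]]])

```text
clock: 5.63
eef_pos: [0.5279, 0.066, 0.0786]
eef_rot: [[0.954, 0.3, -0.005], [0.3, -0.954, -0.001], [-0.005, -0.001, -1.0]]
contact_force: [-5.9, -1.4, 4.5]
grip_width: 0.0002
gripper_force: 3.0
```

send_rows(motion=[[[0.00345,9e-05,0,3,0],[0.00345,9e-05,0,3,0],[0.00345,9e-05,0,3,0],[0.00345,9e-05,0,3,0],[0.00345,9e-05,0,3,0]]])

```text
clock: 6.05
eef_pos: [0.5469, 0.0694, 0.0787]
eef_rot: [[0.999, 0.043, -0.0], [0.043, -0.999, 0.0], [-0.0, -0.0, -1.0]]
contact_force: [0.5, -0.2, 0.5]
grip_width: 0.0007
gripper_force: 0.0
```

send_rows(motion=[[[0,0,0,0,0],[0,0,0,0,0],[0,0,0,0,0]]])

```text
clock: 6.3
eef_pos: [0.5468, 0.0693, 0.0785]
eef_rot: [[0.999, 0.044, -0.0], [0.044, -0.999, 0.0], [-0.0, -0.0, -1.0]]
contact_force: [-0.4, -0.3, -0.7]
grip_width: 0.0004
gripper_force: 0.0
```

```bash
python3 -c "from h import *;look('w4')"
```

```text
6.3 [0.5468 0.0693 0.0785] phi 93.4 R 0.0659 xang 2.5 F [-0.4 -0.3 -0.7]
peg [334. 202.] 284 [0.5759 0.0639 0.0792] ((0.5761249661445618, 0.06428761780261993), (0.012097751721739769, 0.012477608397603035), 40.03469467163086) az 68.5
peg [319. 238.] 242 [0.5562 0.0712 0.0814] ((0.5556730628013611, 0.07126571983098984), (0.002656220458447933, 0.024453872814774513), 2.078364610671997) az 86.8
tab [256. 165.] 347 [0.5958 0.1087 0.0732] ((0.5947169065475464, 0.10898987948894501), (0.007812401745468378, 0.02363828383386135), 67.16499328613281) az 68.2
```

send_rows(motion=[[[0.00345,9e-05,0,3,0],[0.00345,9e-05,0,3,0],[0.00345,9e-05,0,3,0],[0.00345,9e-05,0,3,0],[0.00345,9e-05,0,3,0]]])

```text
clock: 6.77
eef_pos: [0.5622, 0.0686, 0.0785]
eef_rot: [[0.976, -0.219, -0.005], [-0.219, -0.976, 0.002], [-0.005, -0.001, -1.0]]
contact_force: [-6.7, 1.6, 4.5]
grip_width: 0.0007
gripper_force: 3.2
```

send_rows(motion=[[[0.0023,4e-05,0,2,0],[0.0023,4e-05,0,2,0],[0.0023,4e-05,0,2,0],[0.0023,4e-05,0,2,0],[0.0023,4e-05,0,2,0]]])

```text
clock: 7.18
eef_pos: [0.5742, 0.0653, 0.0785]
eef_rot: [[0.923, -0.384, -0.002], [-0.384, -0.923, 0.002], [-0.002, -0.001, -1.0]]
contact_force: [-2.1, 1.8, 1.2]
grip_width: 0.0003
gripper_force: 0.9
```

send_rows(motion=[[[0.0023,4e-05,0,2,0],[0,0,0,0,0]]])

```text
clock: 7.35
eef_pos: [0.5772, 0.0634, 0.0785]
eef_rot: [[0.91, -0.415, 0.0], [-0.415, -0.91, 0.0], [-0.0, -0.0, -1.0]]
contact_force: [-0.6, -0.0, 0.3]
grip_width: 0.0005
gripper_force: 0.0
```

send_rows(motion=[[[0,0,0,0,0],[0,0,0,0,0],[0,0,0,0,0]]])

```text
clock: 7.6
eef_pos: [0.5771, 0.0634, 0.0785]
eef_rot: [[0.91, -0.415, 0.0], [-0.415, -0.91, 0.0], [0.0, -0.0, -1.0]]
contact_force: [0.5, -0.7, -0.5]
grip_width: -0.0002
gripper_force: 0.0
```

```bash
python3 -c "from h import *;look('w5')"
```

```text
7.6 [0.5771 0.0634 0.0785] phi 66.2 R 0.0655 xang -24.5 F [ 0.5 -0.7 -0.5]
peg [336. 194.] 283 [0.604  0.0426 0.0792] ((0.6036502718925476, 0.042859286069869995), (0.012379234656691551, 0.012091739103198051), 67.36749267578125) az 38.8
peg [320. 238.] 244 [0.5846 0.0615 0.0815] ((0.5850985646247864, 0.06137855350971222), (0.024575773626565933, 0.002846366725862026), 65.58773803710938) az 61.2
tab [243. 246.] 298 [0.5966 0.1081 0.0731] ((0.5966888666152954, 0.10816339403390884), (0.00815831869840622, 0.018827363848686218), 66.73043060302734) az 66.8
```

Four clicks are done: the peg has moved 0.115 m and has settled. Next I'll lift, move outside the tab and yaw so that tool x lies along the stand's +y.

send_rows(motion=[[[0,0,-0.03,0,0],[0,0,-0.03,0,0],[-0.0017,-0.025,0,0,0],[-0.0017,-0.025,0,0,0],[-0.0016,-0.0245,0,0,0]]])

```text
clock: 8.07
eef_pos: [0.6044, 0.1339, 0.1399]
eef_rot: [[0.909, -0.416, 0.002], [-0.416, -0.909, 0.0], [0.002, -0.001, -1.0]]
contact_force: [0.8, -0.5, 0.2]
grip_width: 0.0005
gripper_force: 0.0
```

send_rows(motion=[[[0,0,0,-7.1,0],[0,0,0,-7.1,0],[0,0,0,-7.1,0],[0,0,0,-7.1,0],[0,0,0,-7.1,0]]])

```text
clock: 8.48
eef_pos: [0.6035, 0.1334, 0.1384]
eef_rot: [[0.981, 0.196, -0.0], [0.196, -0.981, -0.0], [-0.0, -0.0, -1.0]]
contact_force: [-0.2, 0.4, -0.1]
grip_width: 0.0005
gripper_force: 0.0
```

send_rows(motion=[[[0,0,0,-7.1,0],[0,0,0,-7.1,0],[0,0,0,-7.1,0],[0,0,0,-7.1,0],[0,0,0,-7.1,0]]])

```text
clock: 8.9
eef_pos: [0.6036, 0.1333, 0.1385]
eef_rot: [[0.684, 0.729, -0.0], [0.729, -0.684, -0.0], [-0.0, -0.0, -1.0]]
contact_force: [-0.3, -0.1, -0.3]
grip_width: 0.0005
gripper_force: 0.0
```

send_rows(motion=[[[0,0,0,-7.1,0],[0,0,0,-7.1,0],[0,0,0,-7.1,0],[0,0,0,0,0]]])

```text
clock: 9.23
eef_pos: [0.6035, 0.1333, 0.1384]
eef_rot: [[0.377, 0.926, -0.0], [0.926, -0.377, 0.0], [-0.0, -0.0, -1.0]]
contact_force: [0.1, 0.2, -0.6]
grip_width: -0.0
gripper_force: 0.0
```

```bash
python3 -c "from h import *;look('w6',1)"
```

```text
9.2333 [0.6035 0.1333 0.1384] phi 67.8 R 0.1401 xang 67.9 F [ 0.1  0.2 -0.6]
```

View pics/w6.png

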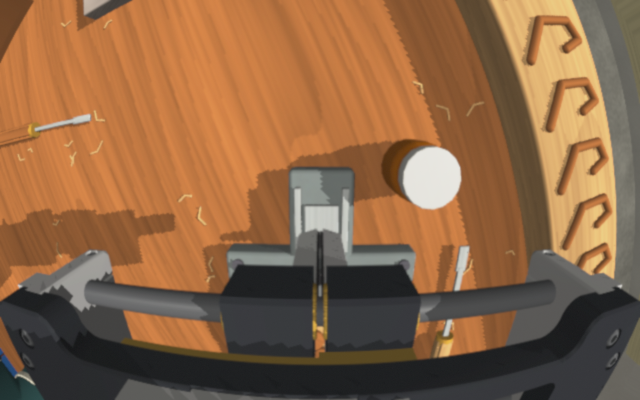

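The finger is lined up with the bolt arm at (322,215). I'll descend behind the tab and push.

send_rows(motion=[[[0,0,0.022,0,0],[0,0,0.022,0,0],[0,0,0.018,0,0],[0,0,0,0,0]]])

```text
clock: 9.62
eef_pos: [0.6005, 0.1328, 0.0715]
eef_rot: [[0.381, 0.924, -0.009], [0.924, -0.381, -0.001], [-0.004, -0.008, -1.0]]
contact_force: [-0.7, -0.7, -1.1]
grip_width: 0.0002
gripper_force: 0.0
```

send_rows(motion=[[[-0.004,0,0,0,0],[-0.004,0,0,0,0],[-0.003,0,0,0,0],[-0.003,0,0,0,0]]])

```text
clock: 9.95
eef_pos: [0.5993, 0.1201, 0.0785]
eef_rot: [[0.38, 0.925, 0.003], [0.925, -0.38, 0.001], [0.002, 0.003, -1.0]]
contact_force: [1.6, 2.5, 1.3]
grip_width: 0.0006
gripper_force: 1.4
```

send_rows(motion=[[[-0.002,0,0,0,0],[-0.002,0,0,0,0],[-0.002,0,0,0,0],[0,0,0,0,0]]])

```text
clock: 10.28
eef_pos: [0.5966, 0.1148, 0.0774]
eef_rot: [[0.379, 0.925, 0.002], [0.925, -0.379, 0.001], [0.001, 0.002, -1.0]]
contact_force: [1.1, 1.8, 1.2]
grip_width: 0.0006
gripper_force: 1.1
```

send_rows(motion=[[[-0.002,0,0,0,0],[-0.002,0,0,0,0],[0,0,0,0,0]]])

```text
clock: 10.53
eef_pos: [0.5945, 0.1108, 0.0765]
eef_rot: [[0.379, 0.925, -0.0], [0.925, -0.379, -0.0], [-0.0, 0.0, -1.0]]
contact_force: [1.2, 1.7, 0.5]
grip_width: 0.0005
gripper_force: 1.0
```

send_rows(motion=[[[-0.001,0,0,0,0],[-0.001,0,0,0,0],[0,0,0,0,0]]])

```text
clock: 10.78
eef_pos: [0.5937, 0.1091, 0.0764]
eef_rot: [[0.379, 0.925, -0.0], [0.925, -0.379, -0.0], [-0.0, -0.0, -1.0]]
contact_force: [2.0, 1.5, 1.2]
grip_width: 0.0004
gripper_force: 1.1
```

```bash
python3 -c "from h import *;look('w7')"
```

```text
10.7833 [0.5937 0.1091 0.0764] phi 67.9 R 0.114 xang 67.7 F [2.  1.5 1.2]
tab [320. 236.] 218 [0.5969 0.1183 0.076 ] ((0.5969653129577637, 0.11880353093147278), (0.00276736356317997, 0.02436717040836811), 67.87533569335938) az 69.2
```

send_rows(motion=[[[-0.0005,0,0,0,0],[0,0,0,0,0]]])

```text
clock: 11.0
eef_pos: [0.5935, 0.1088, 0.0764]
eef_rot: [[0.379, 0.925, -0.0], [0.925, -0.379, 0.0], [0.0, -0.0, -1.0]]
contact_force: [1.4, 2.1, 0.5]
grip_width: 0.0006
gripper_force: 1.2
```

send_rows(motion=[[[-0.0005,0,0,0,0],[0,0,0,0,0]]])

```text
clock: 11.17
eef_pos: [0.5933, 0.1083, 0.0763]
eef_rot: [[0.379, 0.925, -0.0], [0.925, -0.379, 0.0], [-0.0, -0.0, -1.0]]
contact_force: [1.4, 1.6, 0.7]
grip_width: 0.001
gripper_force: 1.2
```

send_rows(motion=[[[-0.0005,0,0,0,0],[0,0,0,0,0]]])

```text
clock: 11.33
eef_pos: [0.5931, 0.1078, 0.0764]
eef_rot: [[0.379, 0.925, -0.0], [0.925, -0.379, 0.0], [-0.0, -0.0, -1.0]]
contact_force: [1.7, 2.9, 0.4]
grip_width: 0.0006
gripper_force: 1.2
```

send_rows(motion=[[[-0.0005,0,0,0,0],[0,0,0,0,0]]])

```text
clock: 11.5
eef_pos: [0.5931, 0.1077, 0.0764]
eef_rot: [[0.379, 0.925, 0.0], [0.925, -0.379, 0.001], [0.001, -0.0, -1.0]]
contact_force: [2.2, 3.2, -0.3]
grip_width: 0.0007
gripper_force: 1.9
```

The force is rising and the tool has stopped advancing, so the bolt is at its stop. I'll back off, lift, move back over the dial and check.

send_rows(motion=[[[0.005,0,0,0,0],[0.01,0,0,0,0],[0.01,0,-0.01,0,0],[0,0,-0.035,0,0],[0,0,-0.035,0,0]]])

```text
clock: 11.92
eef_pos: [0.6005, 0.1308, 0.1539]
eef_rot: [[0.378, 0.926, -0.008], [0.926, -0.378, -0.002], [-0.005, -0.007, -1.0]]
contact_force: [1.4, 0.8, 0.4]
grip_width: 0.0005
gripper_force: 0.0
```

send_rows(motion=[[[0,0,-0.03,0,0],[-0.04,0,0,0,0],[-0.04,0,0,0,0],[-0.04,0,0,0,0],[-0.04,0,0,0,0]]])

```text
clock: 12.33
eef_pos: [0.5408, -0.0186, 0.1863]
eef_rot: [[0.378, 0.926, -0.001], [0.926, -0.378, -0.001], [-0.001, -0.001, -1.0]]
contact_force: [0.8, -1.3, -0.1]
grip_width: 0.0004
gripper_force: 0.0
```

send_rows(motion=[[[-0.02,0,0,0,0],[0,0,0,0,0],[0,0,0,0,0]]])

```text
clock: 12.58
eef_pos: [0.5339, -0.0366, 0.1863]
eef_rot: [[0.381, 0.925, -0.001], [0.925, -0.381, 0.0], [-0.0, -0.001, -1.0]]
contact_force: [0.0, -0.0, -0.1]
grip_width: 0.0003
gripper_force: 0.0
```

```bash
python3 -c "from h import *;look('w8',1)"
```

```text
12.5833 [ 0.5339 -0.0366  0.1863] phi -112.7 R 0.0435 xang 67.6 F [ 0.  -0.  -0.1]
peg [358.  96.] 105 [0.6025 0.0429 0.0792] ((0.6024872064590454, 0.042653992772102356), (0.012125824578106403, 0.011033515445888042), 23.834888458251953) az 40.5
tab [321.  50.] 146 [0.5887 0.0961 0.0731] ((0.5892629027366638, 0.09585981070995331), (0.006921329535543919, 0.022980939596891403), 67.88761901855469) az 68.8
```

View pics/w8.png

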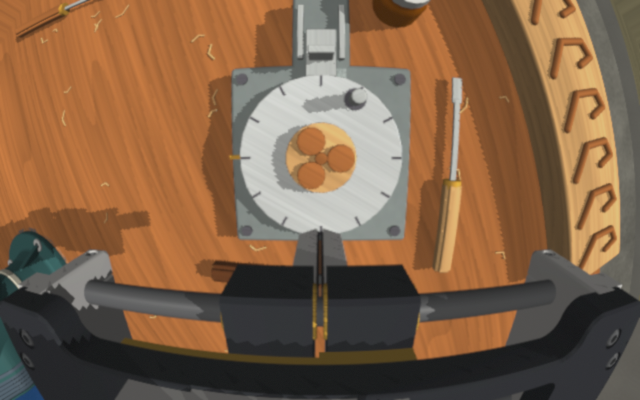

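The tab at (321,50) has moved in by about 14 mm, the peg at (356,97) is four clicks on, and nothing is touching the robot.

```bash
python3 -c "from bench import ctrl;print(ctrl.hand_in())"
```

```text
the job is handed in; nothing more can be done
None
```

I turned the dial four clicks clockwise and it settled there, pushed the bolt about 14 mm in to its stop, and handed the job in with the arm clear; hand-in returned no verdict.

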